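# Break the seized stop valve at the wash ledge loose and open it over the jug

## Robot

A 7-joint arm with a two-finger parallel gripper is mounted at the origin on the work surface. World frame = base frame: x ahead of the robot, y to its left, z up, the work surface at z = 0. Lengths are in m, angles in rad, forces in N, time in s.
With the tool pointing down it reaches from about 0.4 to 0.875 m from the base axis. Payload 19.3 kg.
Tool frame: the origin (TCP) lies where the fingers leave the gripper's body, on its centre line; the fingertips stand bot.tip_reach ahead of it and the grasp point (between the pads) lies 54 mm ahead of it (bot.tip_reach is the distance from the TCP to the fingertips, in m); z points along the fingers, y is the line along which they close (so a half turn about z gives the same grasp; the last joint's range is limited). The gripper opens to 85 mm and grips with 20 to 120 N. Pads are 22 mm wide; open, the fingers measure 114 mm over their backs; the gripper's body (76 mm by 85 mm) begins 54 mm behind the grasp point. The pads swing forward as they close: fully open they stand 13 mm farther back than shut.
Start: joints at [1.187, 0.521, -0.036, 1.599, 0.021, 1.021, -0.113], TCP at [0.193, -0.594, 0.304] pointing down, gripper open.
Joint ranges: [-2.91, 2.91], [-0.3, 2.13], [-1.5, 1.42], [0.17, 2.43], [-1.26, 4.41], [0.16, 1.93], [-2.52, 2.52]. Speed limits (rad/s): [1.89, 1.89, 2.39, 2.39, 3.01, 3.01, 3.01].

## Interface

Orientations are given as [roll, pitch, yaw] about the fixed x, y, z axes, in that order (R = Rz(yaw) Ry(pitch) Rx(roll)).
In Python, from workcell import bot gives the robot as it stands. The module is installed in compiled form; this text tells all that it offers.
- The arm moves only by the shell command python3 -m jog 'ROWS' [FORCE]. ROWS is JSON, a list that holds one entry, the list of rows, each a list of 7 numbers: the shift along the tool's x, y, z in mm, then the turn, a rotation vector about the tool's x, y, z in rad, then the opening, from 0 (shut) to 1 (fully open). In form: [[[tx, ty, tz, wx, wy, wz, fingers], ...]]. A call has 1 to 5 rows; each row shifts and turns the commanded pose from where the row before left it, along the tool's axes as they then stand; what a row does not reach is not made up. A row lasts 1/10 s, in which the tool goes at most 50 mm and 8.59 degrees, less where a joint would pass 70% of its speed; a pose out of reach is approached as far as the arm can. A call is refused whole if a number of a shift passes 50 or a number of a turn 0.15, either way. A call with a gripper value outside its range is refused whole. The fingers move at their own pace and stop on an object; FORCE is the grip in N (left out, the last holds). Time passes only in rows, so rows that do not move let the fingers close. It gives the time, the measured TCP pose, the force, the opening and the grip force at its end, in the units of the state.
- bot.observe(): the state, without advancing time (a new reading comes with each control period).
- bot.grab_frame(name): name is "side" or "top"; returns a dict with "img" (400x640x3 uint8, red, green, blue), "intrinsics" (3x3 intrinsics, pixels), "R" (3x3) and "t" (3): a world point X has camera coordinates R X + t. Camera axes: x right, y down, z forward; pixel columns grow to the right and rows downward; lengths in m; the calibration is good to about 2 mm. A picture is of the moment at which its call begins. There is no depth.
- bot.job_done(): hands the job in; it is judged then, once.
Trained networks look in a picture, given as the dict that the camera call returned (one of the last four; its "shot" number tells which), for a name from the list of things; names that differ only in an ending like _2 or _b are one class to them, and where a whole thing is asked for, a point or a joint stands for the part that bears it (a point fixed in the world has none). Each returns a list of dicts, best first, with "conf" (0 to 1); they miss things now and then, are a little off and sometimes report something else, mostly with a low value. They report only what shows in the picture. A call takes as long as a camera call. They do not tell look-alikes from the thing itself.
- bot.trace(query, picture): "region" (400x640 bool, what is visible of it).
- bot.spot_point(query, picture): "xyz" ([x, y, z] in m, in world coordinates, good to about 4 mm: a listed point, or the origin of a listed thing).
The state is a dict: "clock": time; "qpos": joint angles; "qd": joint speeds; "joint_efforts": joint torques, N m; "position": TCP position; "tool_rot": TCP orientation; "force": force on the tool from outside, world axes, zero at the start; "moment": the same for the moment, N m; "grip_width": finger opening in m; "finger_force": force on a finger pad.
Only numpy, scipy, OpenCV 4.12 (cv2) and the standard library are available. Lean on these libraries where they do the work, as an engineer would, in place of code of your own. Each camera call takes 0.05 s, during which the arm holds its last target. There are 200 camera calls.

## Task

Stand the yellow jug upright under the white spout, centred on it, and let go. Then break the seized red valve handle loose with a short, firm twist counter-clockwise as seen from above, and turn it on freely, about a quarter turn in all, until you feel it come up snug against its stop (near in line with the pipe); leave it there and let go. The plastic pipe is brittle: twist squarely and do not shove, lean on or force it, also not at the stop; it must never be pushed or twisted more than 2.5 mm out of its place. Leave the jug under the spout and all the other things where they are.

Things in the scene. Friction and masses are not known exactly. Their poses are not given: they have to be found in the camera images.
- jug_mid (a point): Yellow plastic jug, round, open, 100 mm high, 82 mm wide at the foot and 98 mm at the rim, 3 mm wall, about 0.16 kg, loose and empty. This point is on its axis, half-way up (50 mm above the board). x axis: level, towards the jug's handle; z up.
- jug_handle (a point): Centre of the top bar of the jug's handle, 75 mm from the jug's axis, 86 mm above its foot; axes as jug_mid. The level bar runs along x from the wall to 102 mm from the axis, 12 mm thick (y), 14 mm high; below its outer end an upright bar 12 mm square (90 to 102 mm out) comes down to 24 mm above the foot. Pinch it across its thickness from above.
- spout (a point): Centre of the downward mouth of the white plastic spout, 122 mm above the board, outside diameter 29 mm. x axis: level along the pipe's run, from the riser to the spout; z up. A flush round steel drain grating, 124 mm wide, lies in the board straight below it; the jug stands there, on the board.
- stem (a point): Top of the valve's white stem collar (24 mm wide), on the valve's upright spindle axis, 182 mm above the board, 90 mm before the spout along the run; axes as the spout's. The valve body under it is 44 mm thick, its top 177 mm above the board.
- handle_grip (a point): Centre of the red butterfly handle on the valve, on the spindle's axis, 204 mm above the board: an upright flat blade 66 mm long (along y of this point), 12 mm thick (x) and 22 mm high (193 to 215 mm above the board), on a neck 12 mm wide down to the stem collar. z is up. Closed, the blade stands across the pipe. Pinch it across its thickness from above.
- handle (a joint): Turn of the red handle, rad: 0 closed (blade across the pipe), grows counter-clockwise seen from above. Fully open is a hard stop within about 0.2 rad of in line with the pipe (1.57), to be felt. Seized: it lets go with a jerk at 0.5 to 0.9 N m, after about 0.1 rad of winding up, runs roughly to 0.5 rad, then turns freely (0.06 N m) and stays where it is left.
- cup: Steel cup, 72 mm wide, 88 mm high, a bystander; origin at the centre of its foot.
- tumbler: Blue plastic tumbler with two toothbrushes, 66 mm wide, 95 mm high (brushes to 185 mm), a bystander; origin at the centre of its foot.
- shampoo: Green plastic bottle, 58 mm wide, 175 mm high, a bystander; origin at the centre of its foot.
- soap_dish: White ceramic soap dish with a green soap, 90 by 130 mm (x, y), 29 mm high, a bystander; origin under its centre.
- nail_brush: Brown plastic nail brush with a bow handle, 40 by 95 mm (x, y), 53 mm high, a bystander; origin under its centre.
- foot: Grey flange (72 mm wide) on the board, origin at its underside; from it the white 21 mm pipe rises, turns level at 155 mm (centre line) and runs along x: valve at 75 mm, spout at 165 mm from the riser. The pipe is elastic at the flange and springs back: at the handle it gives 1 mm for about 6 N of side push; the run twists about the riser 0.011 rad per N m.
Not all that is in view belongs to the job. Leave any pink or turquoise look-alike of the part that bears jug_mid alone.

How it is judged:
By the outcome, as a careful person would: the job done as asked, in the order asked, and still so for the second after the job is handed in, with the robot touching nothing.
It also fails if it takes over 69 s, if anything falls off the work surface, if the arm or the gripper's body presses on something with over 40 N, if the wrist force passes 120 N, or if a joint passes its speed limit or range.

## Working session

There is one attempt and no reset: what is moved stays moved. The work goes in short steps, Python scripts to look and compute and a shell command to move; the robot and the scene stay as the last step left them, time stands still between calls to the robot, and variables do not carry over. Pictures are saved under pics/ and viewed, at most 10 in all, crops included, and the job is handed in when it is done.

```bash
mkdir -p pics; cat > h.py <<'E'
import numpy as np, cv2
from workcell import bot
def px(f,X): 
    c=f["R"]@np.array(X)+f["t"]; p=f["intrinsics"]@c; return p[:2]/p[2]
E
python3 - <<'E'
from h import *
s=bot.observe(); print({k:np.round(v,3) for k,v in s.items()}, bot.tip_reach)
fs={n:bot.grab_frame(n) for n in("side","top")}
for n,f in fs.items():
    cv2.imwrite(f"pics/{n}0.png",f["img"][:,:,::-1])
    print(n,"cam",np.round(-f["R"].T@f["t"],3))
    for q in ["jug_mid","jug_handle","spout","stem","handle_grip","cup","tumbler","shampoo","soap_dish","nail_brush","foot"]:
        for d in bot.spot_point(q,f)[:3]:
            print(q,round(d["conf"],2),np.round(d["xyz"],3),np.round(px(f,d["xyz"])))
E
```

```text
{'clock': np.float64(0.0), 'qpos': array([ 1.187,  0.522, -0.036,  1.6  ,  0.021,  1.021, -0.113]), 'qd': array([ 0.   ,  0.001,  0.   ,  0.   , -0.   , -0.001,  0.001]), 'joint_efforts': array([ 1.0000e-03, -9.2711e+01,  1.9800e+00, -3.6995e+01,  1.8000e-02,
        8.0000e-03, -0.0000e+00]), 'position': array([ 0.193, -0.594,  0.303]), 'tool_rot': array([-3.14 ,  0.   ,  0.314]), 'force': array([ 0.467, -0.608, -0.203]), 'moment': array([-0.059,  0.034,  0.004]), 'finger_force': np.float64(0.0), 'grip_width': np.float64(0.086)} 0.0726
side cam [-0.112  0.618  1.066]
jug_mid 0.96 [0.729 0.138 0.052] [228. 214.]
jug_mid 0.93 [0.286 0.175 0.053] [325. 317.]
jug_mid 0.59 [0.513 0.229 0.051] [249. 275.]
jug_handle 0.51 [0.514 0.228 0.05 ] [249. 275.]
spout 0.91 [0.579 0.005 0.121] [294. 202.]
spout 0.37 [ 0.679  0.341 -0.001] [182. 274.]
stem 0.74 [ 0.586 -0.083  0.184] [315. 170.]
handle_grip 0.45 [ 0.584 -0.084  0.203] [315. 165.]
cup 0.74 [ 0.575 -0.405  0.001] [382. 169.]
tumbler 0.71 [ 0.704 -0.316  0.002] [338. 162.]
tumbler 0.6 [ 0.587 -0.084  0.206] [315. 164.]
tumbler 0.56 [ 0.
[... 450 characters left out ...]
65 [0.73  0.142 0.05 ] [256. 121.]
jug_handle 0.85 [0.727 0.215 0.085] [226. 118.]
jug_handle 0.64 [0.448 0.269 0.082] [202. 222.]
jug_handle 0.61 [0.364 0.169 0.084] [238. 255.]
spout 0.71 [0.585 0.003 0.12 ] [303. 171.]
stem 0.74 [ 0.589 -0.086  0.183] [339. 166.]
handle_grip 0.56 [ 0.588 -0.082  0.18 ] [338. 166.]
handle_grip 0.47 [ 0.583 -0.083  0.205] [338. 167.]
cup 0.65 [ 0.578 -0.403  0.002] [449. 182.]
tumbler 0.8 [ 0.702 -0.32  -0.003] [419. 138.]
tumbler 0.68 [ 0.59  -0.159  0.001] [363. 176.]
shampoo 0.73 [ 0.399 -0.308 -0.002] [414. 244.]
soap_dish 0.89 [0.677 0.338 0.004] [190. 142.]
nail_brush 0.83 [ 0.768 -0.106 -0.002] [345. 114.]
foot 0.87 [ 0.591 -0.159 -0.   ] [363. 175.]
```

View pics/side0.png

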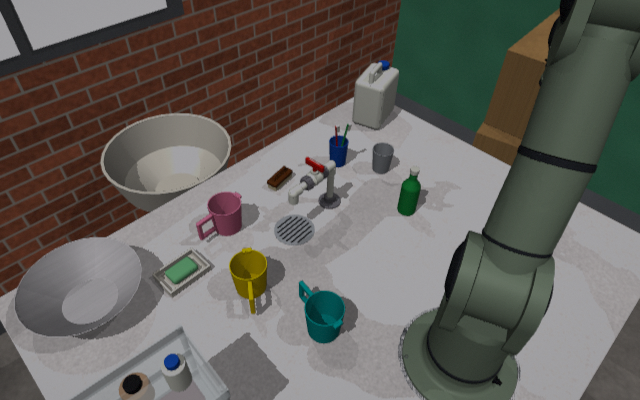

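View pics/top0.png

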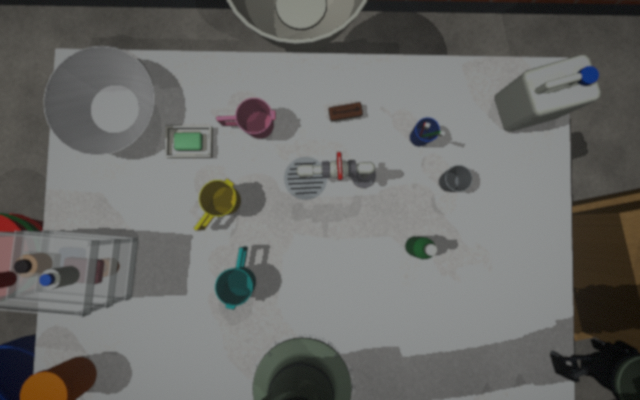

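Both views show the yellow jug upright at about (0.515, 0.227). It sits at pixel (249,275) in the side view and (218,197) in the top view, with its handle towards −x/+y. The valve has the red blade across the pipe, at side (315,165) and top (338,166), and the drain grating is at top (305,178). Next I'll refine with repeated readings, colour and triangulation.

```bash
cat >> h.py <<'E'
def tri(fa,pa,fb,pb):
    P=[f["intrinsics"]@np.c_[f["R"],f["t"]] for f in (fa,fb)]
    X=cv2.triangulatePoints(P[0],P[1],np.array(pa,float).reshape(2,1),np.array(pb,float).reshape(2,1))[:,0]; return X[:3]/X[3]
def onplane(f,p,z):
    d=f["R"].T@np.linalg.inv(f["intrinsics"])@np.array([p[0],p[1],1.]); c=-f["R"].T@f["t"]; return c+d*(z-c[2])/d[2]
def mask(f,lo,hi):
    return cv2.inRange(cv2.cvtColor(f["img"],cv2.COLOR_RGB2HSV),lo,hi)
def blob(m,near=None,r=40):
    if near is not None:
        k=np.zeros_like(m); cv2.circle(k,tuple(int(v) for v in near),r,255,-1); m=m&k
    ys,xs=np.nonzero(m); return np.c_[xs,ys].astype(float)
E
python3 - <<'E'
from h import *
near={"jug_mid":(.515,.226,.05),"jug_handle":(.448,.269,.085),"spout":(.582,.004,.12),"stem":(.587,-.084,.183),"handle_grip":(.585,-.083,.204),"foot":(.59,-.16,0)}
acc={}
for i in range(3):
    F={}
    for n in("side","top"):
        f=F[n]=bot.grab_frame(n)
        for q,c in near.items():
            for d in bot.spot_point(q,f):
                if np.linalg.norm(d["xyz"]-np.array(c))<.02: acc.setdefault((q,n),[]).append(d["xyz"]); break
for q in near:
    m={n:np.mean(acc[q,n],0) for n in F if (q,n) in acc}
    print(q,{n:(np.round(v,4),len(acc[q,n])) for n,v in m.items()}, np.round(tri(F["side"],px(F["side"],m["side"]),F["top"],px(F["top"],m["top"])),4) if len(m)==2 else "")
c={}
for n,f in F.items():
    b=blob(mask(f,(0,120,60),(8,255,255)),px(f,near["handle_grip"]),22); c[n]=b.mean(0)
    r=cv2.minAreaRect(b.astype(np.float32)); print(n,len(b),b.mean(0),r)
    if n=="top":
        u,s,v=np.linalg.svd(b-b.mean(0)); A=onplane(f,b.mean(0)-10*v[0],.21);B=onplane(f,b.mean(0)+10*v[0],.21); print("blade ang",np.arctan2(*(B-A)[[1,0]]),(A+B)/2)
    b=blob(mask(f,(22,120,60),(33,255,255)),px(f,near["jug_mid"]),60)
    print("yellow",len(b),b.mean(0),b.min(0),b.max(0))
print("red tri",tri(F["side"],c["side"],F["top"],c["top"]))
f=F["top"]
cv2.imwrite("pics/z.png",np.hstack([cv2.resize(F["top"]["img"][140:240,180:280],(400,400),interpolation=2),cv2.resize(f["img"][125:225,280:380],(400,400),interpolation=2)])[:,:,::-1])
E
```

```text
jug_mid {'side': (array([0.5144, 0.2285, 0.0512]), 3), 'top': (array([0.5137, 0.2253, 0.0504]), 3)} [0.515  0.2268 0.0486]
jug_handle {'side': (array([0.4471, 0.2659, 0.0841]), 3), 'top': (array([0.4484, 0.2703, 0.0823]), 3)} [0.4469 0.2677 0.0867]
spout {'side': (array([0.5775, 0.0081, 0.1237]), 3), 'top': (array([0.583 , 0.002 , 0.1196]), 3)} [0.5838 0.0023 0.1149]
stem {'side': (array([ 0.5866, -0.083 ,  0.1806]), 3), 'top': (array([ 0.5886, -0.0829,  0.1839]), 3)} [ 0.5885 -0.0838  0.1791]
handle_grip {'side': (array([ 0.5856, -0.0838,  0.2036]), 3), 'top': (array([ 0.5838, -0.0844,  0.2052]), 2)} [ 0.5847 -0.0838  0.204 ]
foot {'side': (array([ 0.5908, -0.1592,  0.002 ]), 2), 'top': (array([ 5.908e-01, -1.604e-01, -3.000e-04]), 2)} [ 0.591  -0.16    0.0012]
side 125 [314.448 165.072] ((313.6922912597656, 165.5384521484375), (20.837831497192383, 9.178568840026855), 29.744882583618164)
yellow 1584 [248.94823232 274.01704545] [229. 248.] [266. 313.]
top 42 [339.04761905 167.14285714] ((338.9513854980469, 165.5274200439453), (25.118621826171875, 3.345820426940918), 87.1375961303711)
blade ang -3.0779186318997205 [ 0.58201445 -0.08440572  0.21      ]
yellow 1170 [217.1034188  200.26495726] [195. 180.] [237. 229.]
red tri [ 0.58463944 -0.08306501  0.20443781]
```

View pics/z.png

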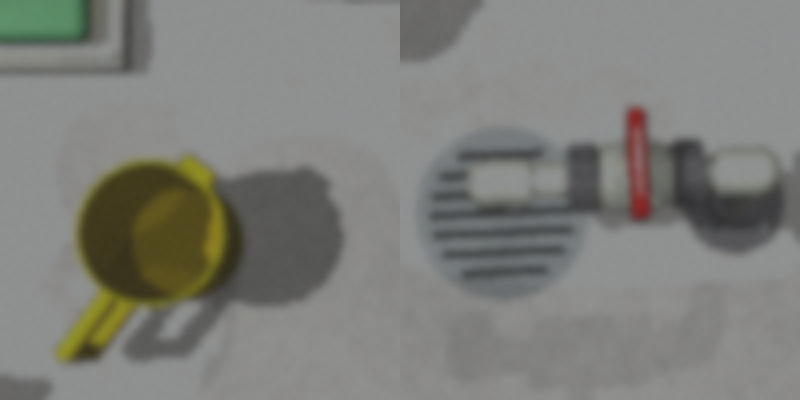

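```bash
python3 -m jog '[[[50,0,-6,0,0,-0.09,1],[50,0,-6,0,0,-0.09,1],[50,0,-6,0,0,-0.09,1],[50,0,-6,0,0,-0.09,1],[50,0,-6,0,0,-0.09,1]]]' 30
python3 -m jog '[[[50,0,-6,0,0,-0.09,1],[50,0,-6,0,0,-0.09,1],[50,0,-6,0,0,-0.09,1],[50,0,-6,0,0,-0.09,1],[50,0,-6,0,0,-0.09,1]]]'
python3 -m jog '[[[50,0,0,0,0,-0.09,1],[50,0,0,0,0,-0.09,1],[50,0,0,0,0,-0.09,1],[50,0,0,0,0,-0.09,1],[50,0,0,0,0,-0.09,1]]]'
cat >> h.py <<'E'
from scipy.spatial.transform import Rotation as Ro
def togo(pos,yaw,cmd=None):
    s=bot.observe(); R=Ro.from_euler("xyz",s["tool_rot"]).as_matrix()
    T=Ro.from_euler("xyz",[np.pi,0,yaw]).as_matrix()
    print("clock",s["clock"],"pos",np.round(s["position"],4),"rpy",np.round(s["tool_rot"],3),"F",np.round(s["force"],1),"M",np.round(s["moment"],2),"grip",round(float(s["grip_width"]),4),"q7",round(float(s["qpos"][6]),2))
    print("shift in present tool axes mm",np.round(R.T@(np.array(pos)-s["position"])*1000,1),"in final tool axes",np.round(T.T@(np.array(pos)-s["position"])*1000,1),"turn",np.round(Ro.from_matrix(R.T@T).as_rotvec(),3))
E
python3 - <<'E'
from h import *
togo((.447,.268,.2),2.597)
f=bot.grab_frame("top"); print(px(f,(.58,.004,0)),onplane(f,(305.5,178),0))
E
```

```text
clock: 3.8
position: [0.4113, -0.4767, 0.3339]
tool_rot: [3.141, 0.0, 0.767]
force: [0.2, -0.2, -0.4]
grip_width: 0.0853
finger_force: 0.0
clock: 4.3
position: [0.5552, -0.2766, 0.3637]
tool_rot: [3.141, -0.0, 1.217]
force: [1.6, -0.2, -0.6]
grip_width: 0.0853
finger_force: 0.0
clock: 4.8
position: [0.598, -0.0323, 0.3635]
tool_rot: [3.141, -0.0, 1.667]
force: [1.4, 0.4, 0.0]
grip_width: 0.0856
finger_force: 0.0
clock 4.8 pos [ 0.598  -0.0323  0.3635] rpy [ 3.141 -0.     1.667] F [1.4 0.4 0. ] M [ 0.05 -0.07 -0.03] grip 0.0856 q7 -0.15
shift in present tool axes mm [ 313.5 -121.4  163.5] in final tool axes [284.7 178.7 163.5] turn [ 0.    0.   -0.93]
[305.3512616  178.04737583] [0.58014453 0.00357916 0.        ]
```

```bash
python3 -m jog '[[[50,5,0,0,0,-0.13,1],[50,5,0,0,0,-0.13,1],[50,5,0,0,0,-0.13,1],[50,5,0,0,0,-0.13,1],[50,5,0,0,0,-0.13,1]]]'
python3 -m jog '[[[46,3,20,0,0,-0.14,1],[46,3,40,0,0,-0.14,1],[0,0,20,0,0,0,1],[0,0,0,0,0,0,1]]]'
python3 - <<'E'
from h import *
togo((.447,.268,.140),2.597)
f=bot.grab_frame("top");g=bot.grab_frame("side")
cv2.imwrite("pics/a.png",np.hstack([cv2.resize(f["img"][130:270,150:290],(400,400),interpolation=2),cv2.resize(g["img"][200:340,180:320],(400,400),interpolation=2)])[:,:,::-1])
E
```

```text
clock: 5.35
position: [0.5356, 0.2055, 0.3634]
tool_rot: [3.141, -0.0, 2.319]
force: [1.2, 0.0, -0.8]
grip_width: 0.0853
finger_force: 0.0
clock: 5.75
position: [0.4789, 0.265, 0.2889]
tool_rot: [-3.139, -0.002, 2.595]
force: [0.9, -0.3, 0.5]
grip_width: 0.0854
finger_force: 0.0
clock 5.75 pos [0.4789 0.265  0.2889] rpy [-3.139e+00 -2.000e-03  2.595e+00] F [ 0.9 -0.3  0.5] M [-0.04 -0.05  0.04] grip 0.0854 q7 0.04
shift in present tool axes mm [ 28.6 -13.6 149. ] in final tool axes [ 28.8 -14.  148.9] turn [-0.003 -0.002 -0.002]
```

```bash
python3 -m jog '[[[29,-14,40,-0.003,-0.002,-0.002,0.5],[0,0,40,0,0,0,0.5],[0,0,30,0,0,0,0.5],[0,0,0,0,0,0,0.5]]]'
python3 - <<'E'
from h import *
togo((.447,.268,.140),2.597)
f=bot.grab_frame("top");g=bot.grab_frame("side")
cv2.imwrite("pics/a.png",np.hstack([cv2.resize(f["img"][130:270,150:290],(400,400),interpolation=2),cv2.resize(g["img"][200:340,180:320],(400,400),interpolation=2)])[:,:,::-1])
E
```

```text
clock: 6.25
position: [0.449, 0.2673, 0.1802]
tool_rot: [3.142, 0.001, 2.594]
force: [-0.4, 0.3, 0.7]
grip_width: 0.0425
finger_force: 0.0
clock 6.25 pos [0.449  0.2673 0.1802] rpy [3.142e+00 1.000e-03 2.594e+00] F [-0.4  0.3  0.7] M [-0.03 -0.02  0.05] grip 0.0425 q7 -0.13
shift in present tool axes mm [ 2.1 -0.4 40.2] in final tool axes [ 2.1 -0.4 40.2] turn [ 0.     0.001 -0.003]
```

View pics/a.png

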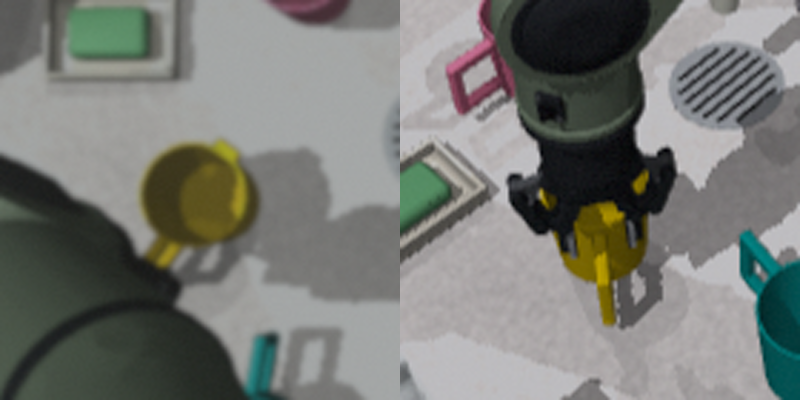

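The hand is over the jug's handle, with the fingers straddling the bar. In the right half of the crop the fingertips are at about (570,238) and (632,234), and the bar is at (603,245).

```bash
python3 -m jog '[[[2,0,20,0,0,0,0.5],[0,0,20,0,0,0,0.5],[0,0,0,0,0,0,0.2],[0,0,0,0,0,0,0],[0,0,0,0,0,0,0]]]' 35
python3 -m jog '[[[0,0,0,0,0,0,0],[0,0,0,0,0,0,0],[0,0,0,0,0,0,0]]]'
python3 - <<'E'
from h import *
togo((.447,.268,.140),2.597)
for n in("top","side"):
    f=bot.grab_frame(n)
    for d in bot.spot_point("jug_mid",f): print(n,d["conf"],np.round(d["xyz"],4))
E
```

```text
clock: 6.85
position: [0.4482, 0.2699, 0.1437]
tool_rot: [3.136, 0.003, 2.595]
force: [-1.9, 1.5, 6.1]
grip_width: 0.0115
finger_force: 36.5
clock: 7.15
position: [0.4479, 0.2701, 0.1435]
tool_rot: [3.136, 0.003, 2.596]
force: [-1.4, 1.9, 8.5]
grip_width: 0.0114
finger_force: 37.0
clock 7.15 pos [0.4479 0.2701 0.1435] rpy [3.136e+00 3.000e-03 2.596e+00] F [-1.4  1.9  8.5] M [0.12 0.37 0.01] grip 0.0114 q7 -0.18
shift in present tool axes mm [-0.3 -2.3  3.5] in final tool axes [-0.3 -2.3  3.5] turn [ 0.005  0.003 -0.001]
top 0.98 [0.514  0.2246 0.0516]
top 0.62 [0.7297 0.1406 0.0476]
side 0.89 [0.7318 0.1404 0.0527]
side 0.82 [0.2844 0.1751 0.0531]
side 0.65 [0.5159 0.2322 0.0497]
```

```bash
python3 -m jog '[[[0,0,-5,0,0,0,0],[0,0,-6,0,0,0,0],[0,0,0,0,0,0,0],[0,0,0,0,0,0,0]]]'
python3 - <<'E'
from h import *
togo((.447,.268,.150),2.597)
acc=[]
for i in range(3):
  P={}
  for n in("top","side"):
    f=bot.grab_frame(n)
    for d in bot.spot_point("jug_mid",f):
        if np.linalg.norm(d["xyz"]-np.array([.515,.227,.06]))<.03: P[n]=(f,px(f,d["xyz"])); print(n,np.round(d["xyz"],4))
  if len(P)==2: acc.append(tri(*P["top"],*P["side"]))
print(np.round(acc,4))
cv2.imwrite("pics/b.png",cv2.resize(f["img"][200:340,180:320],(500,500),interpolation=2)[:,:,::-1])
E
```

```text
clock: 7.75
position: [0.4475, 0.2693, 0.1532]
tool_rot: [3.138, 0.002, 2.595]
force: [0.5, 0.4, -2.3]
grip_width: 0.0111
finger_force: 35.4
clock 7.75 pos [0.4475 0.2693 0.1532] rpy [3.138e+00 2.000e-03 2.595e+00] F [ 0.5  0.4 -2.3] M [ 0.05  0.15 -0.05] grip 0.0111 q7 -0.17
shift in present tool axes mm [-0.3 -1.4  3.2] in final tool axes [-0.3 -1.4  3.2] turn [ 0.003  0.002 -0.002]
top [0.5134 0.2258 0.0603]
side [0.5124 0.2297 0.0611]
top [0.5135 0.2253 0.061 ]
side [0.5157 0.2325 0.0611]
top [0.5161 0.2246 0.0592]
side [0.5134 0.2313 0.0592]
[[0.5145 0.2275 0.0566]
 [0.5166 0.2291 0.0559]
 [0.5176 0.2276 0.051 ]]
```

View pics/b.png

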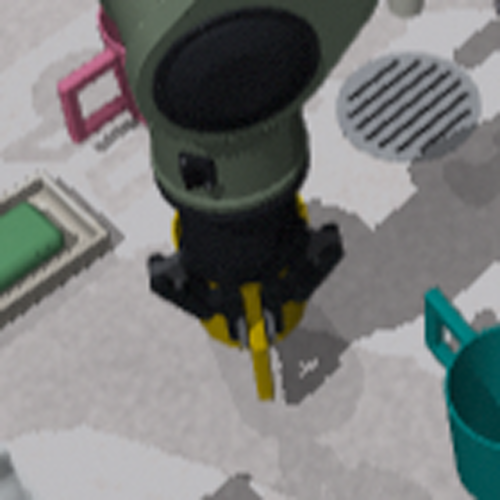

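The jug is lifted about 9 mm, with the bar pinched at crop (258,320). Now I'll carry it to the spout.

```bash
python3 -m jog '[[[-10,-9,0,0,0,0,0],[-20,-18,0,0,0,0,0],[-24,-22,0,0,0,0,0],[-24,-22,0,0,0,0,0],[-24,-22,0,0,0,0,0]]]'
python3 -m jog '[[[-20,-18,0,0,0,0,0],[-10,-9,0,0,0,0,0],[0,0,0,0,0,0,0],[0,0,0,0,0,0,0]]]'
cat > look.py <<'E'
from h import *
import sys
togo((.5135,.046,.153),2.597)
c=np.array([.581,.004,.06]); o=[]
P={}
for i in range(2):
  for n in("top","side"):
    f=bot.grab_frame(n)
    for d in bot.spot_point("jug_mid",f):
        if np.linalg.norm(d["xyz"]-c)<.1: print(n,round(d["conf"],2),np.round(d["xyz"],4)); P[n]=(f,px(f,d["xyz"])); break
  if len(P)==2: print(tri(*P["top"],*P["side"]))
f=bot.grab_frame("top")
cv2.imwrite(f"pics/{sys.argv[1]}.png",np.hstack([cv2.resize(f["img"][120:240,230:350],(400,400),interpolation=2),cv2.resize(P["side"][0]["img"][150:270,220:340],(400,400),interpolation=2)])[:,:,::-1])
E
python3 look.py c
```

```text
clock: 8.85
position: [0.4865, 0.1349, 0.1528]
tool_rot: [3.139, 0.002, 2.595]
force: [-0.1, -0.5, -1.5]
grip_width: 0.0109
finger_force: 35.4
clock: 9.25
position: [0.4977, 0.0988, 0.1528]
tool_rot: [3.138, 0.002, 2.596]
force: [-0.2, 0.7, -1.2]
grip_width: 0.0113
finger_force: 35.4
clock 9.25 pos [0.4977 0.0988 0.1528] rpy [3.138e+00 2.000e-03 2.596e+00] F [-0.2  0.7 -1.2] M [0.09 0.16 0.06] grip 0.0113 q7 0.17
shift in present tool axes mm [-40.9 -36.9  -0.3] in final tool axes [-40.8 -36.9  -0.2] turn [ 0.003  0.002 -0.001]
top 0.88 [0.5639 0.0562 0.0628]
side 0.66 [0.5671 0.0613 0.0587]
[0.56687283 0.05879053 0.05631461]
top 0.9 [0.566  0.0562 0.0595]
side 0.91 [0.5666 0.0597 0.0601]
[0.5674912  0.057481   0.05727887]
```

View pics/c.png

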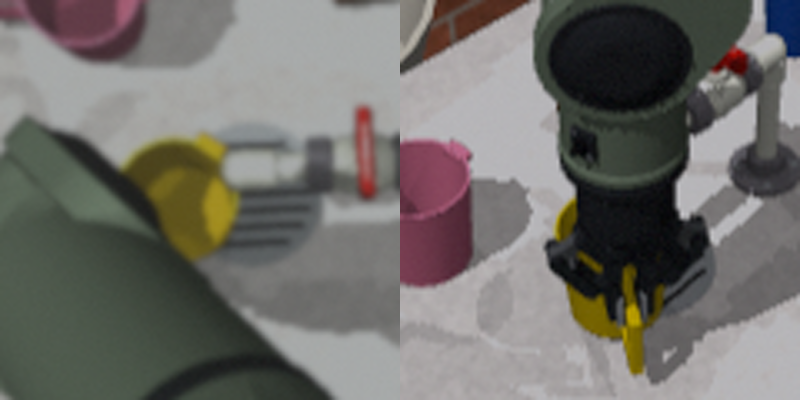

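The jug is partly under the spout: its rim is right below the mouth at top-crop (225,165), with a clear gap and the wrist clear of the pipe. About 40/38 mm remains.

```bash
python3 -m jog '[[[-8,-8,0,0,0,0,0],[-12,-11,0,0,0,0,0],[-12,-11,0,0,0,0,0],[-8,-8,0,0,0,0,0],[0,0,0,0,0,0,0]]]'
python3 -m jog '[[[0,0,0,0,0,0,0],[0,0,0,0,0,0,0]]]'
python3 look.py d
```

```text
clock: 10.2
position: [0.5126, 0.0431, 0.1526]
tool_rot: [3.139, 0.002, 2.593]
force: [0.6, 0.2, -2.6]
grip_width: 0.0112
finger_force: 35.4
clock: 10.4
position: [0.5122, 0.0458, 0.1528]
tool_rot: [3.138, 0.002, 2.597]
force: [-0.3, 0.4, -2.6]
grip_width: 0.011
finger_force: 35.4
clock 10.4 pos [0.5122 0.0458 0.1528] rpy [3.138e+00 2.000e-03 2.597e+00] F [-0.3  0.4 -2.6] M [0.11 0.14 0.01] grip 0.011 q7 0.28
shift in present tool axes mm [-1.   0.9 -0.2] in final tool axes [-1.   0.9 -0.2] turn [ 0.003  0.002 -0.   ]
top 0.88 [0.5816 0.0027 0.0576]
side 0.65 [0.5798 0.0061 0.0599]
[0.58235155 0.00322395 0.05560932]
top 0.61 [0.5806 0.0024 0.0607]
side 0.88 [0.5793 0.0087 0.0599]
[0.58287462 0.00391119 0.05315919]
```

View pics/d.png

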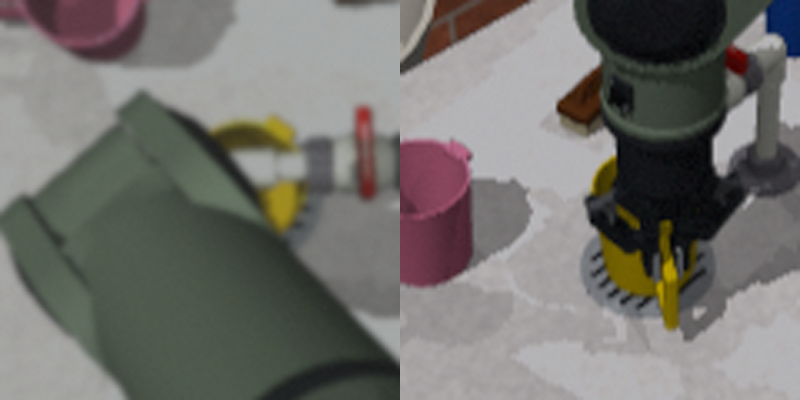

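Jug is over the grating, centred in the ring in the side crop (650,265). Lowering it.

```bash
python3 -m jog '[[[0,0,4,0,0,0,0],[0,0,3,0,0,0,0],[0,0,0,0,0,0,0]]]'
python3 -m jog '[[[0,0,1,0,0,0,0],[0,0,1,0,0,0,0],[0,0,0,0,0,0,0]]]'
```

```text
clock: 11.15
position: [0.5121, 0.0451, 0.1452]
tool_rot: [3.139, 0.001, 2.596]
force: [0.4, -0.4, -1.9]
grip_width: 0.0108
finger_force: 35.4
clock: 11.45
position: [0.5123, 0.0452, 0.1438]
tool_rot: [3.139, 0.002, 2.596]
force: [-1.6, 0.0, 2.4]
grip_width: 0.0111
finger_force: 36.0
```

```bash
python3 -m jog '[[[0,0,0,0,0,0,0.3],[0,0,0,0,0,0,0.45],[0,0,0,0,0,0,0.45]]]'
python3 -m jog '[[[0,0,-10,0,0,0,0.45],[0,0,-30,0,0,0,0.45],[0,0,-40,0,0,0,0.45],[0,0,-50,0,0,0,0.45],[0,0,-50,0,0,0,0.45]]]'
python3 -m jog '[[[35,25,-20,0,0,0.1,0.7],[45,30,-10,0,0,0.14,0.7],[40,30,0,0,0,0.14,0.7],[0,0,0,0,0,0,0.7]]]'
python3 - <<'E'
from h import *
togo((.585,-.0838,.300),.0637)
from scipy.optimize import least_squares
F={n:[bot.grab_frame(n) for _ in range(2)] for n in("top","side")}
near={"jug_mid":(.581,.004,.05),"spout":(.582,.004,.12),"jug_handle":(.515,.045,.085),"handle_grip":(.585,-.083,.204),"stem":(.587,-.084,.183)}
for q,c in near.items():
    pp={}
    for n in F:
        L=[]
        for f in F[n]:
            for d in bot.spot_point(q,f):
                if np.linalg.norm(d["xyz"]-np.array(c))<.025: L.append(d["xyz"]);break
        if L: pp[n]=np.mean(L,0); print(q,n,len(L),np.round(pp[n],4))
    if len(pp)==2: print("  tri",np.round(tri(F["top"][0],px(F["top"][0],pp["top"]),F["side"][0],px(F["side"][0],pp["side"])),4))
T=F["top"][0];S=F["side"][0]
cv2.imwrite("pics/e.png",np.hstack([cv2.resize(T["img"][130:230,260:360],(400,400),interpolation=2),cv2.resize(S["img"][140:260,240:360],(400,400),interpolation=2)])[:,:,::-1])
E
```

```text
clock: 11.75
position: [0.5125, 0.0451, 0.1438]
tool_rot: [3.138, 0.002, 2.596]
force: [-0.8, 0.3, 0.9]
grip_width: 0.0385
finger_force: 0.0
clock: 12.25
position: [0.5111, 0.0451, 0.3262]
tool_rot: [3.138, 0.001, 2.597]
force: [0.5, -0.7, 0.7]
grip_width: 0.0384
finger_force: 0.0
clock: 12.65
position: [0.4708, 0.1792, 0.3542]
tool_rot: [3.135, -0.0, 2.237]
force: [-1.0, -0.8, 0.5]
grip_width: 0.0598
finger_force: 0.0
clock 12.65 pos [0.4708 0.1792 0.3542] rpy [ 3.135 -0.     2.237] F [-1.  -0.8  0.5] M [-0.04  0.07  0.04] grip 0.0598 q7 -0.09
shift in present tool axes mm [-277.3  -73.1   53.7] in final tool axes [ 97.2 269.8  54.2] turn [ 0.004 -0.007  2.173]
jug_mid top 2 [0.58   0.0034 0.0519]
jug_mid side 2 [0.5791 0.004  0.0508]
  tri [0.5802 0.0033 0.0494]
spout top 2 [0.5824 0.0052 0.1203]
spout side 2 [0.5776 0.0032 0.1222]
  tri [0.5802 0.0035 0.1211]
jug_handle top 1 [0.5108 0.0446 0.0852]
jug_handle side 2 [0.5094 0.0433 0.0842]
  tri [0.51   0.0439 0.0845]
handle_grip top 2 [ 0.5836 -0.0843  0.2047]
handle_grip side 2 [ 0.5841 -0.085   0.202 ]
  tri [ 0.5838 -0.0845  0.2025]
stem top 2 [ 0.5873 -0.0822  0.1858]
stem side 2 [ 0.5883 -0.0829  0.1799]
  tri [ 0.588  -0.0825  0.1804]
```

View pics/e.png

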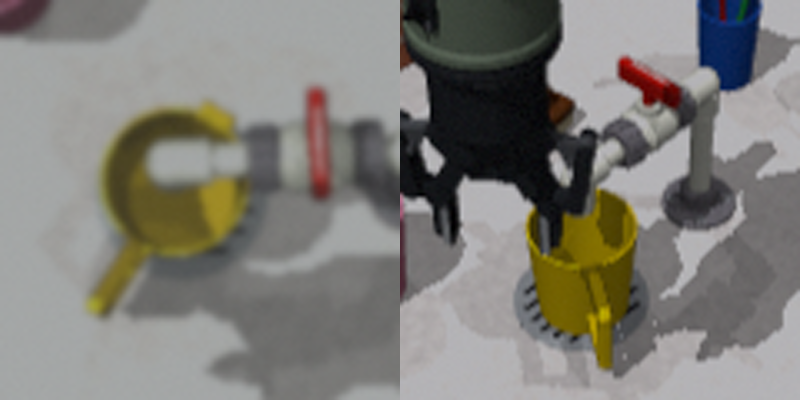

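The jug stands centred: jug (0.580, 0.003) against spout (0.580, 0.0035), and in the top crop the mouth at (165,162) lies inside the rim. Next I'll move above the valve handle and turn the wrist to match the blade.

```bash
python3 -m jog '[[[-15,16,0,0,0,0.14,0.6],[-15,16,0,0,0,0.14,0.6],[-15,16,0,0,0,0.14,0.6],[-15,16,0,0,0,0.14,0.6],[-15,16,0,0,0,0.14,0.6]]]' 90
python3 -m jog '[[[-15,16,0,0,0,0.14,0.6],[-15,16,0,0,0,0.14,0.6],[-15,16,0,0,0,0.14,0.6],[-15,16,0,0,0,0.14,0.6],[-15,16,0,0,0,0.14,0.6]]]'
python3 -m jog '[[[-15,16,0,0,0,0.14,0.6],[-15,16,0,0,0,0.14,0.6],[-15,16,0,0,0,0.14,0.6],[-15,16,0,0,0,0.14,0.6],[-15,16,0,0,0,0.14,0.6]]]'
python3 -m jog '[[[0,0,0,0,0,0.07,0.6],[0,0,0,0,0,0,0.6],[0,0,0,0,0,0,0.6]]]'
python3 -c "
from h import *
togo((.5858,-.0845,.300),.0637)"
```

```text
clock: 14.35
position: [0.5739, 0.1345, 0.3527]
tool_rot: [3.139, -0.002, 1.531]
force: [-0.2, 1.0, -0.7]
grip_width: 0.0512
finger_force: 0.0
clock: 14.85
position: [0.6254, 0.0397, 0.3526]
tool_rot: [3.14, -0.003, 0.83]
force: [-0.3, -0.5, -0.4]
grip_width: 0.0507
finger_force: 0.0
clock: 15.35
position: [0.6037, -0.066, 0.3524]
tool_rot: [-3.14, -0.003, 0.13]
force: [-0.4, 1.0, 0.0]
grip_width: 0.0512
finger_force: 0.0
clock: 15.65
position: [0.604, -0.0645, 0.3526]
tool_rot: [-3.14, -0.003, 0.069]
force: [1.0, 0.9, 0.7]
grip_width: 0.0511
finger_force: 0.0
clock 15.65 pos [ 0.604  -0.0645  0.3526] rpy [-3.14e+00 -3.00e-03  6.90e-02] F [1.  0.9 0.7] M [ 0.06 -0.   -0.04] grip 0.0511 q7 -1.57
shift in present tool axes mm [-19.7  18.8  52.5] in final tool axes [-19.5  18.8  52.6] turn [-0.002 -0.003  0.005]
```

```bash
python3 -m jog '[[[-20,19,20,-0.002,-0.003,0.005,0.6],[0,0,32,0,0,0,0.6],[0,0,0,0,0,0,0.6],[0,0,0,0,0,0,0.6]]]'
python3 - <<'E'
from h import *
togo((.5858,-.0845,.300),.0637)
S=bot.grab_frame("side");T=bot.grab_frame("top")
cv2.imwrite("pics/g.png",np.hstack([cv2.resize(S["img"][110:230,260:380],(400,400),interpolation=2),cv2.resize(T["img"][110:230,270:390],(400,400),interpolation=2)])[:,:,::-1])
E
```

```text
clock: 16.05
position: [0.5857, -0.0846, 0.301]
tool_rot: [3.142, 0.0, 0.063]
force: [-0.5, -0.0, 0.6]
grip_width: 0.0515
finger_force: 0.0
clock 16.05 pos [ 0.5857 -0.0846  0.301 ] rpy [3.142 0.    0.063] F [-0.5 -0.   0.6] M [ 0.02 -0.05 -0.01] grip 0.0515 q7 -1.56
shift in present tool axes mm [ 0.2 -0.1  1. ] in final tool axes [ 0.2 -0.1  1. ] turn [ 0.     0.    -0.001]
```

View pics/g.png

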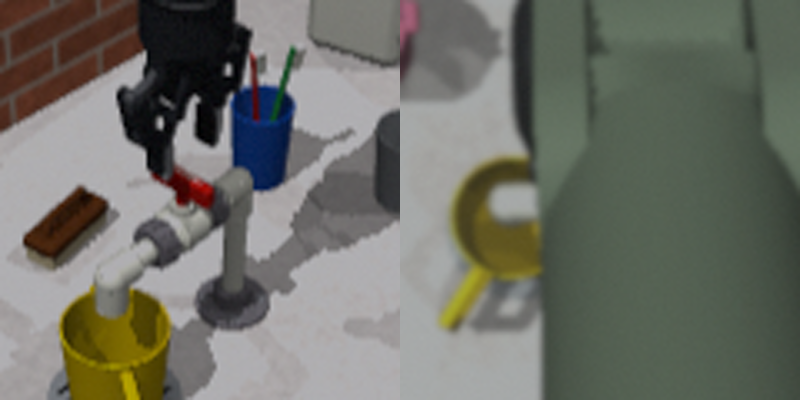

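The fingers straddle the red blade: tips are at side crop (160,165) and (208,135), blade at (185,187). I'll go down and close in stages, watching the force.

```bash
python3 -m jog '[[[0,0,20,0,0,0,0.5],[0,0,15,0,0,0,0.4],[0,0,5,0,0,0,0.3],[0,0,0,0,0,0,0.25],[0,0,0,0,0,0,0.25]]]' 25
python3 -m jog '[[[0,0,0,0,0,0,0.19],[0,0,0,0,0,0,0.19],[0,0,0,0,0,0,0.19]]]'
python3 -c "
from h import *
togo((.5858,-.0845,.261),.0637)"
```

```text
clock: 16.65
position: [0.5858, -0.0852, 0.2617]
tool_rot: [3.141, -0.002, 0.061]
force: [-0.4, -0.4, 0.1]
grip_width: 0.0216
finger_force: 0.0
clock: 16.95
position: [0.5854, -0.0854, 0.2609]
tool_rot: [3.141, -0.001, 0.061]
force: [-1.0, -0.0, 0.9]
grip_width: 0.016
finger_force: 0.0
clock 16.95 pos [ 0.5854 -0.0854  0.2609] rpy [ 3.141e+00 -1.000e-03  6.100e-02] F [-1.  -0.   0.9] M [0. 0. 0.] grip 0.016 q7 -1.57
shift in present tool axes mm [ 0.5 -0.9 -0.1] in final tool axes [ 0.5 -0.9 -0.1] turn [ 0.001 -0.001 -0.003]
```

```bash
python3 -m jog '[[[0,0,0,0,0,0,0.165],[0,0,0,0,0,0,0.165],[0,0,0,0,0,0,0.165]]]'
python3 -m jog '[[[0,0,0,0,0,0,0.15],[0,0,0,0,0,0,0.15],[0,0,0,0,0,0,0.15]]]'
python3 -c "
from h import *
togo((.5858,-.0845,.261),.0637)"
```

```text
clock: 17.25
position: [0.5853, -0.0854, 0.2606]
tool_rot: [3.141, -0.0, 0.061]
force: [-1.7, -0.7, -0.6]
grip_width: 0.0143
finger_force: 0.0
clock: 17.55
position: [0.5853, -0.0853, 0.2606]
tool_rot: [3.141, -0.0, 0.061]
force: [0.1, 0.1, 1.0]
grip_width: 0.0129
finger_force: 0.2
clock 17.55 pos [ 0.5853 -0.0853  0.2606] rpy [ 3.141 -0.     0.061] F [0.1 0.1 1. ] M [0.07 0.04 0.03] grip 0.0129 q7 -1.57
shift in present tool axes mm [ 0.6 -0.8 -0.4] in final tool axes [ 0.6 -0.8 -0.4] turn [ 0.001 -0.    -0.003]
```

```bash
python3 -m jog '[[[0,0,0,0,0,0,0],[0,0,0,0,0,0,0],[0,0,0,0,0,0,0]]]' 90
python3 -c "
from h import *
togo((.5858,-.0845,.261),.0637)"
```

```text
clock: 17.85
position: [0.5854, -0.0851, 0.2607]
tool_rot: [3.141, -0.001, 0.061]
force: [-0.4, 3.1, 5.2]
grip_width: 0.0107
finger_force: 88.2
clock 17.85 pos [ 0.5854 -0.0851  0.2607] rpy [ 3.141e+00 -1.000e-03  6.100e-02] F [-0.4  3.1  5.2] M [0.85 0.14 0.1 ] grip 0.0107 q7 -1.57
shift in present tool axes mm [ 0.4 -0.6 -0.3] in final tool axes [ 0.4 -0.6 -0.3] turn [ 0.    -0.001 -0.003]
```

```bash
python3 -m jog '[[[0,-0.5,-1,0,0,0,0],[0,0,0,0,0,0,0]]]'
python3 -m jog '[[[0,0,0,0,0,-0.12,0],[0,0,0,0,0,-0.12,0],[0,0,0,0,0,0,0]]]'
python3 -c "
from h import *
togo((.5858,-.0845,.261),1.63)"
```

```text
clock: 18.05
position: [0.585, -0.0852, 0.261]
tool_rot: [3.141, 0.0, 0.061]
force: [2.5, -1.0, -10.0]
grip_width: 0.0103
finger_force: 88.4
clock: 18.35
position: [0.5851, -0.0855, 0.261]
tool_rot: [3.141, 0.0, 0.303]
force: [4.1, -3.0, -12.4]
grip_width: 0.0106
finger_force: 88.4
clock 18.35 pos [ 0.5851 -0.0855  0.261 ] rpy [3.141 0.    0.303] F [  4.1  -3.  -12.4] M [-0.44 -0.92  0.61] grip 0.0106 q7 -1.36
shift in present tool axes mm [ 1.  -0.8 -0. ] in final tool axes [ 1.   0.8 -0. ] turn [ 0.000e+00  1.000e-03 -1.327e+00]
```

```bash
python3 -m jog '[[[0.3,0.5,0.8,0,0,-0.12,0],[0,0,0,0,0,-0.12,0],[0,0,0,0,0,0,0]]]'
python3 -c "
from h import *
togo((.5858,-.0845,.261),1.63)
f=bot.grab_frame('side')
b=blob(mask(f,(0,120,60),(8,255,255)),px(f,(.585,-.084,.204)),22);print(len(b),b.mean(0),cv2.minAreaRect(b.astype(np.float32)))"
```

```text
clock: 18.65
position: [0.5857, -0.0856, 0.2608]
tool_rot: [3.141, 0.0, 0.539]
force: [1.4, -2.4, -4.1]
grip_width: 0.0104
finger_force: 89.4
clock 18.65 pos [ 0.5857 -0.0856  0.2608] rpy [3.141 0.    0.539] F [ 1.4 -2.4 -4.1] M [-0.32 -0.25  0.44] grip 0.0104 q7 -1.16
shift in present tool axes mm [ 0.7 -0.9 -0.2] in final tool axes [ 1.1  0.2 -0.2] turn [ 1.000e-03  1.000e-03 -1.091e+00]
72 [314.70833333 164.34722222] ((314.303466796875, 164.2774658203125), (21.66815185546875, 5.930230140686035), 8.746162414550781)
```

```bash
python3 -m jog '[[[0,0.3,0.3,0,0,-0.1,0],[0,0,0,0,0,-0.12,0],[0,0,0,0,0,0,0]]]'
python3 -c "
from h import *
togo((.5858,-.0845,.261),1.63)"
python3 -m jog '[[[0,0,0,0,0,-0.1,0],[0,0,0,0,0,-0.1,0],[0,0,0,0,0,0,0]]]'
python3 -c "
from h import *
togo((.5858,-.0845,.261),1.63)"
```

```text
clock: 19.0
position: [0.5858, -0.0858, 0.2604]
tool_rot: [3.141, 0.0, 0.758]
force: [1.1, -2.0, -4.1]
grip_width: 0.0107
finger_force: 89.2
clock 19.0 pos [ 0.5858 -0.0858  0.2604] rpy [3.141 0.    0.758] F [ 1.1 -2.  -4.1] M [-0.48 -0.2   0.07] grip 0.0107 q7 -0.97
shift in present tool axes mm [ 0.9 -0.9 -0.6] in final tool axes [ 1.3  0.1 -0.6] turn [ 0.001  0.001 -0.872]
clock: 19.3
position: [0.5858, -0.0859, 0.2604]
tool_rot: [3.141, 0.0, 0.956]
force: [0.9, -3.6, -6.2]
grip_width: 0.0104
finger_force: 89.0
clock 19.3 pos [ 0.5858 -0.0859  0.2604] rpy [3.141 0.    0.956] F [ 0.9 -3.6 -6.2] M [-0.82 -0.46  0.07] grip 0.0104 q7 -0.79
shift in present tool axes mm [ 1.1 -0.8 -0.6] in final tool axes [ 1.4  0.  -0.6] turn [ 0.001  0.001 -0.674]
```

```bash
python3 -m jog '[[[-0.3,0.6,0.4,0,0,-0.1,0],[0,0,0,0,0,-0.1,0],[0,0,0,0,0,0,0]]]'
python3 -c "
from h import *
togo((.5858,-.0845,.261),1.63)"
python3 -m jog '[[[0,0,0,0,0,-0.1,0],[0,0,0,0,0,-0.05,0],[0,0,0,0,0,0,0]]]'
python3 -c "
from h import *
togo((.5858,-.0845,.261),1.63)"
```

```text
clock: 19.6
position: [0.5863, -0.0861, 0.2603]
tool_rot: [3.141, 0.0, 1.156]
force: [0.4, -1.1, 0.2]
grip_width: 0.0102
finger_force: 89.8
clock 19.6 pos [ 0.5863 -0.0861  0.2603] rpy [3.141 0.    1.156] F [ 0.4 -1.1  0.2] M [-0.33 -0.1   0.08] grip 0.0102 q7 -0.62
shift in present tool axes mm [ 1.3 -1.1 -0.7] in final tool axes [ 1.6 -0.4 -0.7] turn [ 0.001  0.    -0.474]
clock: 19.9
position: [0.5864, -0.086, 0.2603]
tool_rot: [3.14, 0.0, 1.305]
force: [1.7, -2.7, 0.5]
grip_width: 0.0104
finger_force: 89.8
clock 19.9 pos [ 0.5864 -0.086   0.2603] rpy [3.14  0.    1.305] F [ 1.7 -2.7  0.5] M [-0.36 -0.4  -0.03] grip 0.0104 q7 -0.49
shift in present tool axes mm [ 1.3 -1.  -0.7] in final tool axes [ 1.6 -0.5 -0.7] turn [ 0.001  0.    -0.325]
```

```bash
python3 -m jog '[[[0,0.3,0,0,0,-0.02,0],[0,0,0,0,0,0,0],[0,0,0,0,0,0,0]]]' 30
for i in 1 ; do python3 -c "
from h import *
togo((.5858,-.0845,.261),1.63)"; done
python3 -m jog '[[[0,0,0,0,0,-0.03,0],[0,0,0,0,0,-0.02,0],[0,0,0,0,0,0,0]]]'
python3 -c "
from h import *
togo((.5858,-.0845,.261),1.63)"
python3 -m jog '[[[0,0,0,0,0,-0.03,0],[0,0,0,0,0,0,0]]]'
python3 -c "
from h import *
togo((.5858,-.0845,.261),1.63)"
```

```text
clock: 20.2
position: [0.5866, -0.0861, 0.2603]
tool_rot: [3.141, 0.0, 1.329]
force: [0.6, -0.9, 3.1]
grip_width: 0.0103
finger_force: 90.1
clock 20.2 pos [ 0.5866 -0.0861  0.2603] rpy [3.141 0.    1.329] F [ 0.6 -0.9  3.1] M [-0.29 -0.15 -0.08] grip 0.0103 q7 -0.47
shift in present tool axes mm [ 1.3 -1.1 -0.7] in final tool axes [ 1.6 -0.7 -0.7] turn [ 0.001  0.001 -0.301]
clock: 20.5
position: [0.5866, -0.0861, 0.2602]
tool_rot: [3.141, 0.0, 1.382]
force: [1.2, 0.2, 4.6]
grip_width: 0.0105
finger_force: 90.5
clock 20.5 pos [ 0.5866 -0.0861  0.2602] rpy [3.141 0.    1.382] F [1.2 0.2 4.6] M [-0.17 -0.27  0.02] grip 0.0105 q7 -0.42
shift in present tool axes mm [ 1.4 -1.1 -0.8] in final tool axes [ 1.6 -0.7 -0.8] turn [ 0.001  0.    -0.248]
clock: 20.7
position: [0.5866, -0.0861, 0.2602]
tool_rot: [3.141, 0.0, 1.413]
force: [1.2, 0.2, 5.0]
grip_width: 0.0107
finger_force: 90.6
clock 20.7 pos [ 0.5866 -0.0861  0.2602] rpy [3.141 0.    1.413] F [1.2 0.2 5. ] M [-0.04 -0.39  0.12] grip 0.0107 q7 -0.4
shift in present tool axes mm [ 1.4 -1.  -0.8] in final tool axes [ 1.6 -0.7 -0.8] turn [ 0.001  0.    -0.217]
```

```bash
python3 -m jog '[[[0,0,-0.3,0,0,0,0.155],[0,0,0,0,0,0,0.155],[0,0,0,0,0,0,0],[0,0,0,0,0,0,0],[0,0,0,0,0,0,0]]]' 30
python3 -c "
from h import *
togo((.5858,-.0845,.261),1.63)"
python3 -m jog '[[[0,0,0,0,0,-0.025,0],[0,0,0,0,0,0,0]]]'
python3 -c "
from h import *
togo((.5858,-.0845,.261),1.63)"
```

```text
clock: 21.2
position: [0.5864, -0.0862, 0.2602]
tool_rot: [3.141, 0.001, 1.411]
force: [1.1, -0.2, -0.4]
grip_width: 0.0113
finger_force: 32.7
clock 21.2 pos [ 0.5864 -0.0862  0.2602] rpy [3.141e+00 1.000e-03 1.411e+00] F [ 1.1 -0.2 -0.4] M [-0.1  -0.27  0.02] grip 0.0113 q7 -0.4
shift in present tool axes mm [ 1.6 -0.9 -0.8] in final tool axes [ 1.8 -0.5 -0.8] turn [ 0.     0.001 -0.219]
clock: 21.4
position: [0.5864, -0.0862, 0.2602]
tool_rot: [3.141, 0.001, 1.437]
force: [1.7, -1.0, -2.9]
grip_width: 0.0115
finger_force: 32.5
clock 21.4 pos [ 0.5864 -0.0862  0.2602] rpy [3.141e+00 1.000e-03 1.437e+00] F [ 1.7 -1.  -2.9] M [-0.14 -0.33  0.04] grip 0.0115 q7 -0.38
shift in present tool axes mm [ 1.6 -0.8 -0.8] in final tool axes [ 1.8 -0.5 -0.8] turn [ 0.     0.001 -0.193]
```

Forces are low and the regrip at 32 N worked. I'll creep towards the stop in small steps, reading the moment after each.

```bash
cat > m.py <<'E'
from h import *
s=bot.observe(); print("->",np.round(s["tool_rot"][2],3),"F",np.round(s["force"],1),"M",np.round(s["moment"],2))
E
python3 -m jog '[[[0,0,0.2,0,0,-0.025,0],[0,0,0,0,0,0,0]]]' >/dev/null; python3 m.py
python3 -m jog '[[[0,0,0,0,0,-0.025,0],[0,0,0,0,0,0,0]]]'>/dev/null; python3 m.py
python3 -m jog '[[[0,0,0,0,0,-0.025,0],[0,0,0,0,0,0,0]]]'>/dev/null; python3 m.py
```

```text
-> 1.462 F [ 2.6  0.2 -0.2] M [-0.14 -0.28  0.06]
-> 1.487 F [ 0.6 -1.2  0.1] M [-0.18 -0.32 -0.  ]
-> 1.512 F [ 1.6 -1.2 -0.9] M [-0.19 -0.37  0.01]
```

```bash
python3 -m jog '[[[0,0.2,0,0,0,-0.025,0],[0,0,0,0,0,0,0]]]' >/dev/null; python3 m.py
python3 -m jog '[[[0,0,0,0,0,-0.025,0],[0,0,0,0,0,0,0]]]'>/dev/null; python3 m.py
python3 -m jog '[[[0,0,0,0,0,-0.025,0],[0,0,0,0,0,0,0]]]'>/dev/null; python3 m.py
```

```text
-> 1.537 F [ 2.2 -0.7  0.3] M [-0.14 -0.23  0.03]
-> 1.562 F [ 0.9 -0.4  0.6] M [-0.1  -0.27  0.1 ]
-> 1.587 F [ 1.8 -0.8  0. ] M [-0.08 -0.29  0.05]
```

```bash
python3 -m jog '[[[0,0,0,0,0,-0.025,0],[0,0,0,0,0,0,0]]]' >/dev/null; python3 m.py
python3 -m jog '[[[0,0,0,0,0,-0.025,0],[0,0,0,0,0,0,0]]]'>/dev/null; python3 m.py
python3 -m jog '[[[0,0,0,0,0,-0.025,0],[0,0,0,0,0,0,0]]]'; python3 m.py
```

```text
-> 1.612 F [ 1.2 -0.2 -0.1] M [-0.1  -0.31  0.01]
-> 1.637 F [ 1.8 -0.8 -0.1] M [-0.1  -0.44  0.03]
clock: 23.2
position: [0.5867, -0.0862, 0.2602]
tool_rot: [3.141, 0.001, 1.662]
force: [2.2, -0.3, 0.1]
grip_width: 0.0114
finger_force: 32.9
-> 1.662 F [ 2.2 -0.3  0.1] M [-0.15 -0.45 -0.06]
```

```bash
python3 -m jog '[[[0,0,0,0,0,-0.02,0],[0,0,0,0,0,0,0]]]' >/dev/null; python3 m.py
python3 -m jog '[[[0,0,0,0,0,-0.02,0],[0,0,0,0,0,0,0]]]'; python3 m.py
```

```text
-> 1.682 F [ 2.  -0.1  0.4] M [-0.13 -0.49 -0.02]
clock: 23.6
position: [0.5867, -0.0862, 0.2602]
tool_rot: [3.141, 0.001, 1.702]
force: [1.9, -0.3, 1.0]
grip_width: 0.0116
finger_force: 32.9
-> 1.702 F [ 1.9 -0.3  1. ] M [-0.16 -0.51  0.01]
```

```bash
cat > ang.py <<'E'
from h import *
f=bot.grab_frame("side"); b=blob(mask(f,(0,120,50),(8,255,255)),px(f,(.5865,-.0855,.204)),22)
u,s,v=np.linalg.svd(b-b.mean(0),full_matrices=False); print("red",len(b),b.mean(0),b.min(0),b.max(0),"img ang",np.degrees(np.arctan(v[0,1]/v[0,0])))
for a in (1.5,1.6,1.7,1.8): 
    d=np.array([np.cos(a),np.sin(a),0])*.033; c=np.array([.5865,-.0855,.206]); p=px(f,c+d)-px(f,c-d); print(a,np.degrees(np.arctan(p[1]/p[0])),px(f,c+d),px(f,c-d))
E
python3 ang.py
python3 -m jog '[[[0,0,0,0,0,-0.02,0],[0,0,0,0,0,0,0]]]' >/dev/null; python3 m.py
python3 -m jog '[[[0,0,0,0,0,-0.02,0],[0,0,0,0,0,0,0]]]'; python3 m.py
```

```text
red 50 [310.24 167.54] [307. 161.] [314. 172.] img ang -60.38247499028077
1.5 -28.79914461695316 [306.25969325 168.96043933] [323.96072861 159.22955692]
1.6 -33.989906374588585 [307.05679931 169.53810231] [323.16204487 158.67910456]
1.7 -39.62044785828152 [307.93855558 170.06142233] [322.28697881 158.18274657]
1.8 -45.75307419051675 [308.89606343 170.52475539] [321.34416306 157.7450519 ]
-> 1.722 F [ 2.1 -1.2  1.1] M [-0.12 -0.56  0.01]
clock: 24.05
position: [0.5867, -0.0862, 0.2602]
tool_rot: [3.141, 0.001, 1.742]
force: [2.5, -0.7, 0.4]
grip_width: 0.0114
finger_force: 33.0
-> 1.742 F [ 2.5 -0.7  0.4] M [-0.12 -0.61  0.04]
```

```bash
python3 -m jog '[[[0,0.2,0,0,0,-0.02,0],[0,0,0,0,0,0,0]]]' >/dev/null; python3 m.py
python3 -m jog '[[[0,0,0,0,0,-0.02,0],[0,0,0,0,0,0,0]]]'>/dev/null; python3 m.py
python3 -m jog '[[[0,0,0,0,0,-0.02,0],[0,0,0,0,0,0,0]]]'; python3 m.py
```

```text
-> 1.761 F [ 1.1 -0.1  1.6] M [-0.09 -0.15 -0.46]
-> 1.781 F [-0.5 -0.1  2.5] M [-0.05  0.13 -0.81]
clock: 24.65
position: [0.5867, -0.0862, 0.2602]
tool_rot: [-3.141, 0.001, 1.801]
force: [-1.3, -0.3, 3.4]
grip_width: 0.0117
finger_force: 46.2
-> 1.801 F [-1.3 -0.3  3.4] M [-0.06  0.39 -1.08]
```

The stop is at a yaw of about 1.755, where the moment rises sharply. I'll ease off to snug and then release.

```bash
python3 -m jog '[[[0,0,0,0,0,0.04,0],[0,0,0,0,0,0,0]]]'; python3 m.py
```

```text
clock: 24.85
position: [0.5869, -0.0861, 0.2601]
tool_rot: [3.141, 0.001, 1.76]
force: [-1.0, -0.8, 2.3]
grip_width: 0.0111
finger_force: 33.4
-> 1.76 F [-1.  -0.8  2.3] M [-0.08  0.12 -0.41]
```

```bash
python3 -m jog '[[[0,0,0,0,0,0.005,0.155],[0,0,0,0,0,0,0.25],[0,0,0,0,0,0,0.35],[0,0,0,0,0,0,0.35]]]'; python3 m.py
python3 -m jog '[[[0,0,-10,0,0,0,0.35],[0,0,-25,0,0,0,0.35],[0,0,-40,0,0,0,0.35],[0,0,-45,0,0,0,0.35],[-40,-40,0,0,0,0,0.35]]]'
python3 -m jog '[[[-45,-45,0,0,0,0,0.35],[-45,-45,0,0,0,0,0.35],[-45,-45,0,0,0,0,0.35],[0,0,0,0,0,0,0.35]]]'
python3 - <<'E'
from h import *
S=bot.grab_frame("side");T=bot.grab_frame("top")
cv2.imwrite("pics/k.png",np.hstack([cv2.resize(S["img"][140:260,240:360],(400,400),interpolation=2),cv2.resize(T["img"][130:230,260:360],(400,400),interpolation=2)])[:,:,::-1])
for n,f in(("side",S),("top",T)):
    for q in("jug_mid","spout","stem","handle_grip","foot"):
        for d in bot.spot_point(q,f)[:2]: print(n,q,round(d["conf"],2),np.round(d["xyz"],4))
b=blob(mask(T,(0,120,60),(8,255,255)),px(T,(.586,-.085,.21)),22)
u,s,v=np.linalg.svd(b-b.mean(0),full_matrices=False);A=onplane(T,b.mean(0)-10*v[0],.21);B=onplane(T,b.mean(0)+10*v[0],.21);print(len(b),"blade",np.arctan2(*(B-A)[[1,0]])%np.pi,(A+B)/2)
E
```

```text
clock: 25.25
position: [0.5868, -0.0861, 0.2601]
tool_rot: [3.141, 0.001, 1.756]
force: [0.0, 0.8, -0.5]
grip_width: 0.0301
finger_force: 0.0
-> 1.756 F [ 0.   0.8 -0.5] M [-0.03  0.01  0.02]
clock: 25.75
position: [0.5618, -0.1222, 0.3863]
tool_rot: [3.132, 0.001, 1.764]
force: [1.6, -1.4, -0.6]
grip_width: 0.03
finger_force: 0.0
clock: 26.15
position: [0.47, -0.257, 0.3808]
tool_rot: [-3.14, 0.003, 1.747]
force: [0.1, 0.6, -0.5]
grip_width: 0.0298
finger_force: 0.0
side jug_mid 0.88 [0.282  0.1727 0.0521]
side jug_mid 0.57 [0.58   0.0088 0.0498]
side spout 0.62 [0.5794 0.0059 0.1221]
side stem 0.82 [ 0.5899 -0.0823  0.1813]
side handle_grip 0.43 [ 0.5854 -0.0868  0.2052]
side foot 0.84 [ 5.883e-01 -1.600e-01  3.000e-04]
top jug_mid 0.88 [0.7311 0.1399 0.0496]
top jug_mid 0.73 [0.5801 0.003  0.0515]
top spout 0.66 [0.5835 0.0042 0.121 ]
top spout 0.35 [0.514  0.0433 0.0825]
top stem 0.67 [ 0.5897 -0.0809  0.1833]
top handle_grip 0.6 [ 0.5849 -0.0829  0.2045]
top foot 0.67 [ 0.5906 -0.1612  0.0015]
61 blade 1.7262157436543226 [ 0.58480027 -0.08253514  0.21      ]
```

View pics/k.png

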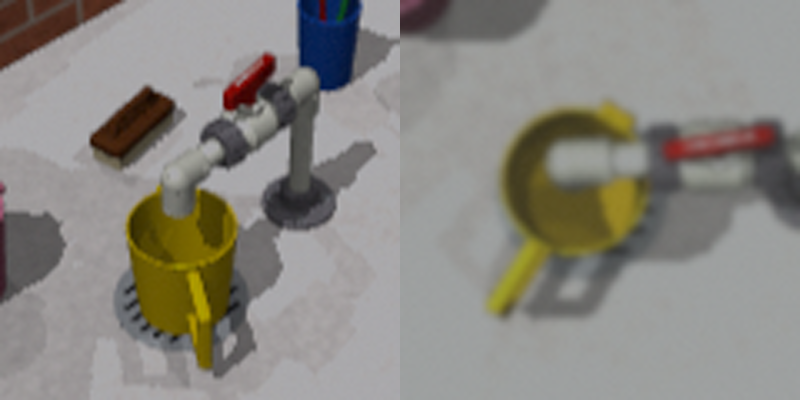

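The blade is now nearly in line with the pipe (top crop 665–775,140), against its stop. The jug stands under the spout with the mouth inside its rim, and the arm is clear of everything.

```bash
python3 -c "
from workcell import bot
print(bot.job_done())"
```

```text
the job is handed in; nothing more can be done
None
```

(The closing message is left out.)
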